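# Start the brew timers in pouring order

### The job

Three lidded mugs of tea were poured in the order blue, yellow, red: start their brew timers in that same order by pressing each one's coloured plunger right down with a light fingertip, so that it stays down. The green mug has not been poured yet, so do not press the green plunger. Do not pick up, tip or push the timers about, and leave the mugs and everything else on the table where they are.

Things in the scene. Friction and masses are not known exactly. Their poses are not given: they have to be found in the camera images.
- timer_blue: Loose brew timer of the blue mug: a white round housing, 68 mm across at the foot, 50 mm at its flat top 72 mm above the table, 0.3 kg, with a blue band round the foot, a small round dial on its side, and a blue plunger on top. Origin: centre of its underside, on the table; z up. To be left standing where it is.
- plunger_blue_top (a point): Centre of the flat top face of the blue plunger, a blue disc 40 mm across and 8 mm thick on the axis of the blue timer; 99 mm above the table when up, 89 mm when the plunger is fully down and let go. The disc is cushioned: on its stem it gives up to 9 mm more under the finger, 1.2 N per mm, and springs back; it stops hard at the end of that give.
- plunger_blue (a joint): Travel of the blue plunger's stem, m (not counting the give of its cushioned disc): 0 = fully up, 0.010 = pressed fully down. It starts up (0 to 0.0015), yields straight down to about 2.5 N (friction, no spring), stops at 0.010 and stays where it is left (no return spring, so it stays down when let go). It is delicate: a push above 25 N damages it.
- timer_yellow: Loose brew timer of the yellow mug: a white round housing, 68 mm across at the foot, 50 mm at its flat top 72 mm above the table, 0.3 kg, with a yellow band round the foot, a small round dial on its side, and a yellow plunger on top. Origin: centre of its underside, on the table; z up. To be left standing where it is.
- plunger_yellow_top (a point): Centre of the flat top face of the yellow plunger, a yellow disc 40 mm across and 8 mm thick on the axis of the yellow timer; 99 mm above the table when up, 89 mm when the plunger is fully down and let go. The disc is cushioned: on its stem it gives up to 9 mm more under the finger, 1.2 N per mm, and springs back; it stops hard at the end of that give.
- plunger_yellow (a joint): Travel of the yellow plunger's stem, m (not counting the give of its cushioned disc): 0 = fully up, 0.010 = pressed fully down. It starts up (0 to 0.0015), yields straight down to about 2.5 N (friction, no spring), stops at 0.010 and stays where it is left (no return spring, so it stays down when let go). It is delicate: a push above 25 N damages it.
- timer_red: Loose brew timer of the red mug: a white round housing, 68 mm across at the foot, 50 mm at its flat top 72 mm above the table, 0.3 kg, with a red band round the foot, a small round dial on its side, and a red plunger on top. Origin: centre of its underside, on the table; z up. To be left standing where it is.
- plunger_red_top (a point): Centre of the flat top face of the red plunger, a red disc 40 mm across and 8 mm thick on the axis of the red timer; 99 mm above the table when up, 89 mm when the plunger is fully down and let go. The disc is cushioned: on its stem it gives up to 9 mm more under the finger, 1.2 N per mm, and springs back; it stops hard at the end of that give.
- plunger_red (a joint): Travel of the red plunger's stem, m (not counting the give of its cushioned disc): 0 = fully up, 0.010 = pressed fully down. It starts up (0 to 0.0015), yields straight down to about 2.5 N (friction, no spring), stops at 0.010 and stays where it is left (no return spring, so it stays down when let go). It is delicate: a push above 25 N damages it.
- timer_green: Loose brew timer of the green mug: a white round housing, 68 mm across at the foot, 50 mm at its flat top 72 mm above the table, 0.3 kg, with a green band round the foot, a small round dial on its side, and a green plunger on top. Origin: centre of its underside, on the table; z up. To be left standing where it is.
- plunger_green_top (a point): Centre of the flat top face of the green plunger, a green disc 40 mm across and 8 mm thick on the axis of the green timer; 99 mm above the table when up, 89 mm when the plunger is fully down and let go. The disc is cushioned: on its stem it gives up to 9 mm more under the finger, 1.2 N per mm, and springs back; it stops hard at the end of that give.
- plunger_green (a joint): Travel of the green plunger's stem, m (not counting the give of its cushioned disc): 0 = fully up, 0.010 = pressed fully down. It starts up (0 to 0.0015), yields straight down to about 2.5 N (friction, no spring), stops at 0.010 and stays where it is left (no return spring, so it stays down when let go). It is delicate: a push above 25 N damages it.
- mug_blue: Lidded stoneware mug on the blue coaster (coaster 100 mm across, 5 mm thick, fixed): beige, 76 mm across, lid 80 mm across, 103 mm tall to the top of the lid knob, handle reaching 64 mm from the axis along its +y, 0.45 kg, loose. Origin: centre of its underside. Its timer's axis is about 90 mm from the mug's axis, on the robot's side. To be left alone.
- mug_yellow: Lidded stoneware mug on the yellow coaster (coaster 100 mm across, 5 mm thick, fixed): beige, 76 mm across, lid 80 mm across, 103 mm tall to the top of the lid knob, handle reaching 64 mm from the axis along its +y, 0.45 kg, loose. Origin: centre of its underside. Its timer's axis is about 90 mm from the mug's axis, on the robot's side. To be left alone.
- mug_red: Lidded stoneware mug on the red coaster (coaster 100 mm across, 5 mm thick, fixed): beige, 76 mm across, lid 80 mm across, 103 mm tall to the top of the lid knob, handle reaching 64 mm from the axis along its +y, 0.45 kg, loose. Origin: centre of its underside. Its timer's axis is about 90 mm from the mug's axis, on the robot's side. To be left alone.
- mug_green: Lidded stoneware mug on the green coaster (coaster 100 mm across, 5 mm thick, fixed): beige, 76 mm across, lid 80 mm across, 103 mm tall to the top of the lid knob, handle reaching 64 mm from the axis along its +y, 0.45 kg, loose. Origin: centre of its underside. Its timer's axis is about 90 mm from the mug's axis, on the robot's side. To be left alone.
- saucer: White ceramic saucer, 92 mm across, 14 mm tall, loose on the table between the robot and the timers. Origin: centre of its underside. To be left alone.
- sweet_bowl: White ceramic bowl with three sweets, 108 mm across, 40 mm tall, beyond the mugs. Origin: centre of its underside. To be left alone.
- honey_jar: Amber honey jar with a brass lid, 64 mm across, 85 mm tall, beyond the mugs. Origin: centre of its underside. To be left alone.
- teaspoon: Steel teaspoon, 130 mm long, lying between the robot and the timers. Origin: its underside near mid-length. To be left alone.
There are look-alikes about, which are no part of the job. What is shaped like the timer_red but purple or turquoise is not meant.

How it is judged:
By the outcome, as a careful person would: the job done as asked, in the order asked, and still so for the second after the job is handed in, with the robot touching nothing.
It also fails if it takes over 48 s, if anything falls off the work surface, if the arm or the gripper's body presses on something with over 40 N, if the wrist force passes 120 N, or if a joint passes its speed limit or range.

### The arm

A 7-joint arm with a two-finger parallel gripper is mounted at the origin on the work surface. World frame = base frame: x ahead of the robot, y to its left, z up, the work surface at z = 0. Lengths are in m, angles in rad, forces in N, time in s.
With the tool pointing down it reaches from about 0.425 to 0.875 m from the base axis. Payload 9.9 kg.
Tool frame: the origin (TCP) lies midway between the tips of the shut fingers; the grasp point (between the pads) lies 19 mm behind it; z points along the fingers, y is the line along which they close (so a half turn about z gives the same grasp; the last joint's range is limited). The gripper opens to 85 mm and grips with 20 to 120 N. Pads are 22 mm wide; open, the fingers measure 114 mm over their backs; the gripper's body (76 mm by 85 mm) begins 54 mm behind the grasp point. The pads swing forward as they close: fully open they stand 13 mm farther back than shut.
Start: joints at [-1.314, 0.576, 0.025, 1.437, -0.015, 1.129, -0.057], TCP at [0.226, 0.636, 0.193] pointing down, gripper open.
Joint ranges: [-2.76, 2.76], [-0.34, 2.15], [-1.52, 1.57], [0.19, 2.46], [-1.09, 4.23], [0.17, 1.99], [-2.82, 2.82]. Speed limits (rad/s): [2.22, 2.22, 3.01, 3.01, 3.14, 3.14, 3.14].

### API

Orientations are given as a 3x3 rotation matrix whose columns are the frame's x, y, z axes.
In Python, from rig import manip gives the robot as it stands.
- The arm moves only by the shell command python3 -m crank 'ROWS'. ROWS is JSON, a list of rows, each an object of numbers: "fingers": the opening in per cent of the stroke, from 0 (shut) to 100 (fully open); "x", "y", "z": the shift along the tool's x, y, z normalised to -1 to 1, where 1 is 0.1 m; "turn": the turn about the tool's z normalised to -1 to 1, where 1 is 2 pi rad. In form: [{"fingers": .., "x": .., "y": .., "z": .., "turn": ..}, ...]. A call has 1 to 5 rows; each row is the pose to reach, as a shift and turn from the pose commanded when the call began, along the tool's axes at that moment, turning the shorter way round; what a row does not reach only later rows make up. A row lasts 1/10 s, in which the tool goes at most 50 mm and 8.59 degrees, less where a joint would pass 70% of its speed; a pose out of reach is approached as far as the arm can. A call with a number of a shift or a turn outside -1 to 1 is refused whole. A call with a gripper value outside its range is refused whole. The fingers move at their own pace and stop on an object; the grip force is fixed at half the most. Time passes only in rows, so rows that repeat a pose let the fingers close. It gives the time, the measured TCP pose, the force, the opening and the grip force at its end, in the units of the state.
- manip.observe(): the state, without advancing time (a new reading comes with each control period).
- manip.snapshot(name): name is "side" or "top"; returns the picture (480x640x3 uint8, red, green, blue); there is no depth.
- manip.camera_info(name): a dict with "fx", "fy", "cx", "cy" (pixels), "xyz" and "orientation" of the camera in the world. Camera axes: x right, y down, z forward; pixel columns grow to the right and rows downward; lengths in m; the calibration is good to about 2 mm. A picture is of the moment at which its call begins. camera_info takes no time and is no camera call.
- manip.sign_off(): hands the job in; it is judged then, once.
The state is a dict: "clock": time; "joints": joint angles; "dq": joint speeds; "joint_torque": joint torques, N m; "ee_pos": TCP position; "eef_rot": TCP orientation; "force": force on the tool from outside, world axes, zero at the start; "moment": the same for the moment, N m; "grip_width": opening from 0.0 (shut) to 1.0 (fully open); "gripper_force": force on a finger pad.
Only numpy, scipy, OpenCV 4.12 (cv2) and the standard library are available. Lean on these libraries where they do the work, as an engineer would, in place of code of your own. Each camera call takes 0.05 s, during which the arm holds its last target. There are 200 camera calls.

## Working session

There is one attempt and no reset: what is moved stays moved. The work goes in short steps, Python scripts to look and compute and a shell command to move; the robot and the scene stay as the last step left them, time stands still between calls to the robot, and variables do not carry over. Pictures are saved under pics/ and viewed, at most 10 in all, crops included, and the job is handed in when it is done.

```bash
mkdir -p pics; python3 - <<'E'
from rig import manip
import cv2
for n in("top","side"):
    im=manip.snapshot(n); cv2.imwrite(f"pics/{n}0.png",im[:,:,::-1]); print(manip.camera_info(n))
s=manip.observe(); print(s["clock"],s["ee_pos"],s["eef_rot"],s["force"],s["grip_width"])
E
```

```text
{'fx': 574.1348558546542, 'fy': 574.1348558546542, 'cx': 310.92025060038986, 'cy': 245.99094862549848, 'xyz': array([ 4.81298391e-01, -1.03477499e-03,  1.39121874e+00]), 'orientation': array([[-0.02799147, -0.99786961,  0.05892978],
       [-0.99936231,  0.02924335,  0.0204892 ],
       [-0.02216885, -0.05831867, -0.99805184]])}
{'fx': 445.7604789178099, 'fy': 445.7604789178099, 'cx': 318.65048765255096, 'cy': 239.17899794326806, 'xyz': array([0.45875003, 0.82071489, 0.72141725]), 'orientation': array([[-0.99184027, -0.08178113,  0.09779937],
       [-0.12738587,  0.60523841, -0.78578579],
       [ 0.00507051, -0.79183225, -0.61071759]])}
0.1 [0.22545532 0.63575406 0.19262107] [[-9.42492275e-01  3.34227662e-01 -4.25106087e-04]
 [ 3.34227925e-01  9.42491226e-01 -1.40805200e-03]
 [-6.99511713e-05 -1.46916046e-03 -9.99998918e-01]] [-0.66028674 -0.98972456  1.2718122 ] 0.9989018310550517
```

View pics/top0.png

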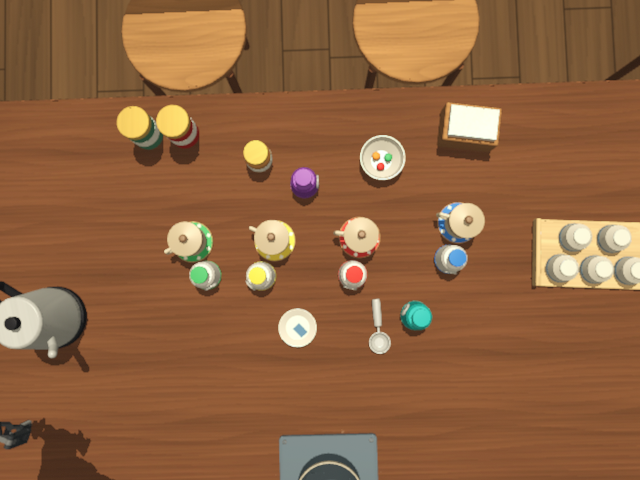

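View pics/side0.png

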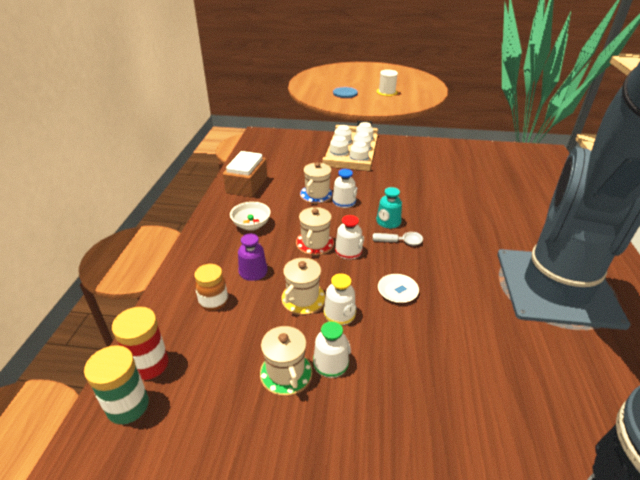

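Top view, the four timers on the robot side of the mugs, white housings with coloured plungers: blue (457,258), red (354,274), yellow (258,275), green (200,275, not to be pressed). The look-alikes are purple (305,182) and turquoise (417,316), which have coloured bodies. Yellow lids at (257,153), (175,120) and (135,122) are jars.

```bash
cat > h.py <<'E'
import numpy as np, cv2
from rig import manip
def ray(n,u,v):
    c=manip.camera_info(n); d=np.array(c["orientation"])@[(u-c["cx"])/c["fx"],(v-c["cy"])/c["fy"],1]
    return np.array(c["xyz"]),d
def plane(n,u,v,z):
    o,d=ray(n,u,v); return o+d*(z-o[2])/d[2]
R={"blue":(100,118,(457,258),(345,175)),"yellow":(22,34,(258,275),(341,282)),"red":(0,6,(354,274),(350,222)),"green":(50,75,(200,275),(331,331))}
def find(im,c,p,r=17):
    h=cv2.cvtColor(im,cv2.COLOR_RGB2HSV); lo,hi=R[c][:2]
    m=cv2.inRange(h,(lo,140,80),(hi,255,255))
    if c=="red": m|=cv2.inRange(h,(175,140,80),(180,255,255))
    w=np.zeros_like(m); cv2.circle(w,p,r,255,-1); m&=w
    k=max(cv2.findContours(m,cv2.RETR_EXTERNAL,cv2.CHAIN_APPROX_NONE)[0],key=cv2.contourArea)
    return k
E
python3 - <<'E'
from h import *
t=cv2.imread("pics/top0.png")[:,:,::-1].copy(); s=cv2.imread("pics/side0.png")[:,:,::-1].copy()
for c in R:
    out=[]
    for n,im,p in(("top",t,R[c][2]),("side",s,R[c][3])):
        k=find(im,c,p); e=cv2.fitEllipse(k); out.append((e,cv2.contourArea(k)))
    (u,v)=out[0][0][0]; P=plane("top",u,v,.099)
    o1,d1=ray("top",u,v);o2,d2=ray("side",*out[1][0][0]); d1/=np.linalg.norm(d1);d2/=np.linalg.norm(d2)
    a=np.linalg.lstsq(np.c_[d1,-d2],o2-o1,rcond=None)[0]; X=(o1+d1*a[0]+o2+d2*a[1])/2
    print(c,np.round(out[0][0][0],1),np.round(out[0][0][1],1),"dia mm",np.round(np.mean(out[0][0][1])*1.29/574*1e3,1),P.round(4),"tri",X.round(4),"gap",np.linalg.norm(o1+d1*a[0]-o2-d2*a[1]).round(4), "r",np.hypot(*P[:2]).round(3),"side@.095",plane("side",*out[1][0][0],.095).round(4))
cr=cv2.resize(t[200:330,160:500],None,fx=2.3,fy=2.3,interpolation=2)
cv2.imwrite("pics/crop.png",cr[:,:,::-1])
E
```

```text
blue [457.  257.6] [15.1 15.9] dia mm 34.9 [ 0.5219 -0.3009  0.099 ] tri [ 0.5228 -0.3017  0.0952] gap 0.0015 r 0.602 side@.095 [ 0.5235 -0.3021  0.095 ]
yellow [257.  275.5] [15.5 15.5] dia mm 34.8 [0.4946 0.1488 0.099 ] tri [0.4953 0.1491 0.0964] gap 0.0014 r 0.516 side@.095 [0.4961 0.1477 0.095 ]
red [354. 274.] [15.6 16. ] dia mm 35.6 [ 0.4918 -0.0693  0.099 ] tri [ 0.4924 -0.0695  0.0955] gap 0.0012 r 0.497 side@.095 [ 0.493  -0.0703  0.095 ]
green [175.3 260.1] [ 0.5 17.6] dia mm 20.3 [0.5345 0.3334 0.099 ] tri [0.5154 0.3215 0.1427] gap 0.0347 r 0.63 side@.095 [0.5012 0.2807 0.095 ]
```

View pics/crop.png

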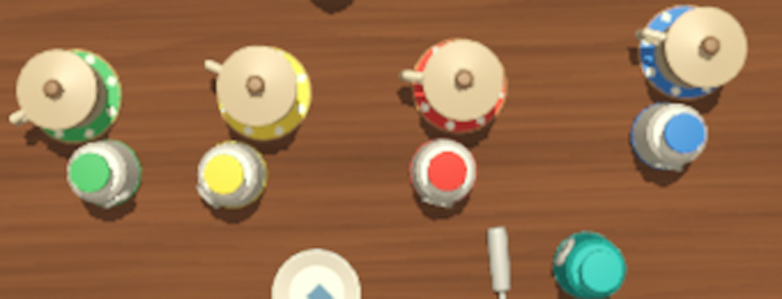

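The crop confirms the choice: white housings with colour-matched coasters at their mugs. Both views agree to about 1.5 mm, and the disc heights come out near 95–99 mm as specified. I'll shut the fingers, rise clear of the kettle by the arm, then traverse towards blue.

```bash
python3 -m crank '[{"fingers":0,"x":0,"y":0,"z":-0.5,"turn":0},{"fingers":0,"x":0,"y":0,"z":-1,"turn":0},{"fingers":0,"x":0,"y":0,"z":-1,"turn":0},{"fingers":0,"x":0,"y":0,"z":-1,"turn":0}]'
python3 -m crank '[{"fingers":0,"x":-0.4,"y":-0.3,"z":-0.2,"turn":0},{"fingers":0,"x":-0.8,"y":-0.6,"z":-0.4,"turn":0},{"fingers":0,"x":-0.8,"y":-0.6,"z":-0.4,"turn":0}]'
python3 -m crank '[{"fingers":0,"x":-0.4,"y":-0.3,"z":0,"turn":0},{"fingers":0,"x":-0.8,"y":-0.6,"z":0,"turn":0},{"fingers":0,"x":-0.8,"y":-0.6,"z":0,"turn":0}]'
python3 -m crank '[{"fingers":0,"x":-0.4,"y":-0.3,"z":0,"turn":0},{"fingers":0,"x":-0.8,"y":-0.6,"z":0,"turn":0},{"fingers":0,"x":-0.8,"y":-0.6,"z":0,"turn":0}]'
python3 -c "
from rig import manip;s=manip.observe();print(s['joints'],s['eef_rot'],s['force'])"
```

```text
clock: 0.5
ee_pos: [0.2258, 0.6365, 0.2944]
eef_rot: [[-0.942, 0.334, 0.001], [0.334, 0.942, 0.002], [0.0, 0.002, -1.0]]
force: [-0.2, 0.5, -0.7]
grip_width: 0.332
gripper_force: 0.0
clock: 0.8
ee_pos: [0.286, 0.5483, 0.3348]
eef_rot: [[-0.94, 0.341, 0.003], [0.341, 0.94, -0.001], [-0.004, 0.0, -1.0]]
force: [1.3, 0.1, 0.1]
grip_width: -0.0
gripper_force: 0.0
clock: 1.1
ee_pos: [0.3414, 0.4629, 0.3328]
eef_rot: [[-0.939, 0.344, 0.002], [0.344, 0.939, -0.004], [-0.003, -0.003, -1.0]]
force: [-0.1, 0.2, 0.4]
grip_width: 0.0
gripper_force: 0.0
clock: 1.4
ee_pos: [0.396, 0.3794, 0.3326]
eef_rot: [[-0.939, 0.344, 0.001], [0.344, 0.939, -0.004], [-0.003, -0.004, -1.0]]
force: [-0.0, -0.1, -0.4]
grip_width: 0.001
gripper_force: 0.0
[-0.92880532  0.29190745  0.1071455   1.53494466 -0.02767317  1.31875233
  0.4005239 ] [[-0.93899905  0.3439171   0.00134377]
 [ 0.34390849  0.93899278 -0.0044169 ]
 [-0.00278083 -0.00368533 -0.99998934]] [-0.01026859 -0.11790289 -0.40767162]
```

```bash
for i in 1; do
python3 -m crank '[{"fingers":0,"x":-0.2,"y":-0.35,"z":0,"turn":0},{"fingers":0,"x":-0.4,"y":-0.7,"z":0,"turn":0},{"fingers":0,"x":-0.55,"y":-0.95,"z":0,"turn":0}]'
python3 -m crank '[{"fingers":0,"x":-0.2,"y":-0.35,"z":0,"turn":0},{"fingers":0,"x":-0.4,"y":-0.7,"z":0.1,"turn":0},{"fingers":0,"x":-0.55,"y":-0.95,"z":0.2,"turn":0}]'
python3 -m crank '[{"fingers":0,"x":-0.2,"y":-0.35,"z":0,"turn":0},{"fingers":0,"x":-0.4,"y":-0.7,"z":0.1,"turn":0},{"fingers":0,"x":-0.55,"y":-0.95,"z":0.2,"turn":0}]'
python3 -m crank '[{"fingers":0,"x":-0.2,"y":-0.35,"z":0,"turn":0},{"fingers":0,"x":-0.4,"y":-0.7,"z":0.1,"turn":0},{"fingers":0,"x":-0.55,"y":-0.95,"z":0.2,"turn":0}]'
python3 -m crank '[{"fingers":0,"x":-0.2,"y":-0.35,"z":0,"turn":0},{"fingers":0,"x":-0.4,"y":-0.7,"z":0.1,"turn":0},{"fingers":0,"x":-0.55,"y":-0.95,"z":0.2,"turn":0}]'
python3 -m crank '[{"fingers":0,"x":-0.2,"y":-0.35,"z":0,"turn":0},{"fingers":0,"x":-0.4,"y":-0.7,"z":0.1,"turn":0},{"fingers":0,"x":-0.55,"y":-0.95,"z":0.2,"turn":0}]'
done | grep -E "ee_pos|force:|clock"
cat >> h.py <<'E'
def go(x,y,z):
    s=manip.observe(); p=np.array(s["ee_pos"]); d=np.array(s["eef_rot"]).T@(np.array([x,y,z])-p)
    print("t",round(s["clock"],2),"pos",p.round(4),"shift units",(d*10).round(3),"F",np.round(s["force"],1),"R",np.round(s["eef_rot"],3).tolist(),"q",np.round(s["joints"],2))
E
python3 -c "
from h import *
go(.5222,-.3013,.13)"
```

```text
clock: 1.7
ee_pos: [0.4115, 0.2759, 0.3322]
force: [0.0, 0.3, 0.3]
gripper_force: 0.0
clock: 2.0
ee_pos: [0.4316, 0.1681, 0.3124]
force: [0.9, -0.1, 0.8]
gripper_force: 0.0
clock: 2.3
ee_pos: [0.4515, 0.0602, 0.2923]
force: [0.2, 0.1, -1.0]
gripper_force: 0.0
clock: 2.6
ee_pos: [0.4716, -0.0476, 0.2723]
force: [0.5, -0.2, -0.5]
gripper_force: 0.0
clock: 2.9
ee_pos: [0.4918, -0.1554, 0.2521]
force: [0.7, 0.1, -0.5]
gripper_force: 0.0
clock: 3.2
ee_pos: [0.5118, -0.2634, 0.2319]
force: [-0.6, 0.9, 0.1]
gripper_force: 0.0
t 3.2 pos [ 0.5118 -0.2634  0.2319] shift units [-0.227 -0.321  1.019] F [-0.6  0.9  0.1] R [[-0.942, 0.336, -0.002], [0.336, 0.942, -0.0], [0.002, -0.001, -1.0]] q [ 0.11  0.42  0.42  1.66 -0.19  1.1   1.82]
```

```bash
python3 -m crank '[{"fingers":0,"x":-0.23,"y":-0.32,"z":0,"turn":0},{"fingers":0,"x":-0.23,"y":-0.32,"z":0.4,"turn":0},{"fingers":0,"x":-0.23,"y":-0.32,"z":0.7,"turn":0},{"fingers":0,"x":-0.23,"y":-0.32,"z":1,"turn":0},{"fingers":0,"x":-0.23,"y":-0.32,"z":1,"turn":0}]'>/dev/null
python3 - <<'E'
from h import *
go(.5222,-.3013,.1)
im=manip.snapshot("top"); a=im[180:320,380:540]
b=manip.snapshot("side")[130:270,280:440]
cv2.imwrite("pics/b1.png",cv2.resize(np.hstack([a,b]),None,fx=2.5,fy=2.5,interpolation=2)[:,:,::-1])
E
```

```text
t 3.7 pos [ 0.5205 -0.2968  0.1286] shift units [-0.033 -0.037  0.285] F [-0.7  0.2 -0.4] R [[-0.942, 0.334, -0.008], [0.334, 0.942, 0.004], [0.009, 0.001, -1.0]] q [ 0.2   0.56  0.38  1.73 -0.25  0.91  1.92]
```

View pics/b1.png

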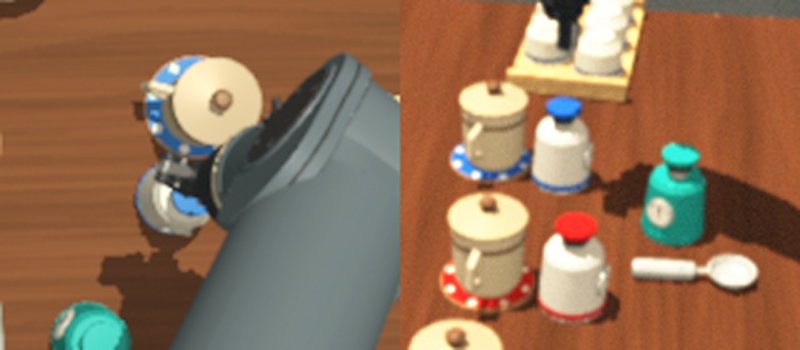

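```bash
python3 - <<'E'
from h import *
def proj(n,X):
    c=manip.camera_info(n); p=np.array(c["orientation"]).T@(np.array(X)-c["xyz"]); return (c["fx"]*p[0]/p[2]+c["cx"],c["fy"]*p[1]/p[2]+c["cy"])
s=manip.observe(); print(s["ee_pos"],s["clock"])
for n in("top","side"):print(n,proj(n,s["ee_pos"]),proj(n,np.array(s["ee_pos"])+[0,0,.073]))
b=manip.snapshot("side")[90:200,285:405]; a=manip.snapshot("top")[205:315,400:520]
cv2.imwrite("pics/b2.png",cv2.resize(np.hstack([b,a]),None,fx=3.3,fy=3.3,interpolation=2)[:,:,::-1])
E
```

```text
[ 0.52280984 -0.29863036  0.13296296] 3.8
top (np.float64(459.54333939337687), np.float64(256.6533754799493)) (np.float64(467.9375134434533), np.float64(255.23947844996607))
side (np.float64(345.8812890944862), np.float64(161.585889228113)) (np.float64(347.02986431772905), np.float64(137.24369112106118))
```

View pics/b2.png

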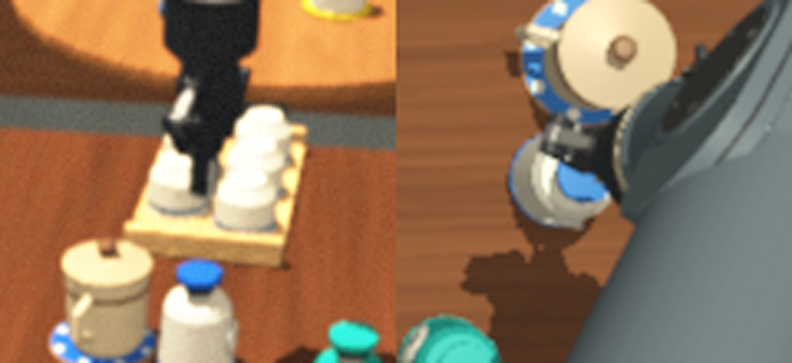

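The fingertip's dark part ends at about side pixel (346,149), but the reported TCP projects to (346,162). I'll difference against the first side picture to see where the tool really ends.

```bash
python3 - <<'E'
from h import *
s0=cv2.imread("pics/side0.png")[:,:,::-1].astype(int)
b=manip.snapshot("side").astype(int)
d=np.abs(b-s0).max(2)
for r in range(140,172): print(r,d[r,336:358].tolist())
o=manip.observe(); print(o["ee_pos"],o["grip_width"],o["joints"])
E
```

```text
140 [3, 2, 2, 2, 3, 1, 68, 170, 208, 212, 205, 165, 87, 42, 48, 14, 8, 9, 7, 2, 4, 4]
141 [4, 5, 4, 3, 6, 7, 78, 177, 217, 210, 212, 165, 64, 11, 19, 11, 8, 10, 8, 5, 4, 3]
142 [1, 4, 2, 4, 6, 9, 80, 179, 219, 211, 208, 172, 52, 12, 26, 16, 6, 6, 7, 3, 1, 1]
143 [4, 3, 1, 2, 2, 11, 96, 184, 223, 218, 214, 166, 70, 46, 63, 25, 2, 4, 3, 1, 0, 1]
144 [1, 1, 2, 3, 4, 13, 98, 187, 221, 219, 216, 150, 68, 70, 74, 19, 8, 3, 4, 1, 1, 1]
145 [3, 3, 4, 5, 5, 17, 97, 189, 217, 206, 181, 136, 111, 120, 80, 6, 7, 5, 2, 2, 2, 2]
146 [7, 5, 5, 10, 6, 13, 94, 174, 187, 179, 162, 139, 133, 133, 82, 1, 5, 4, 2, 0, 2, 3]
147 [6, 6, 6, 10, 4, 9, 81, 134, 138, 147, 141, 130, 138, 123, 65, 3, 4, 2, 3, 2, 3, 4]
148 [5, 3, 3, 5, 8, 8, 40, 81, 90, 98, 100, 94, 97, 81, 23, 1, 1, 2, 3, 1, 2, 3]
149 [0, 7, 6, 7, 6, 2, 9, 24, 36, 35, 48, 45, 52, 31, 5, 2, 3, 3, 2, 2, 3, 2]
150 [4, 5, 9, 6, 6, 4, 5, 3, 4, 10, 18, 12, 13, 4, 6, 4, 5, 4, 2, 3, 3, 2]
151 [12, 3, 7, 7, 6, 8, 9, 6, 3, 12, 5, 5, 1, 6, 9, 5, 3, 4, 1, 3, 1, 3]
152 [9, 6, 3, 12, 2, 11, 3, 7, 8, 6, 4, 7, 7, 3, 6, 4, 5, 2, 6, 6, 5, 9]
153 [8, 7, 5, 9, 6, 2,
[... 803 characters left out ...]
 8, 6, 2, 8, 7, 5, 8, 8, 12, 5, 6, 4, 3, 12]
165 [4, 6, 5, 7, 11, 5, 7, 2, 5, 5, 3, 2, 6, 6, 6, 4, 7, 12, 5, 2, 5, 6]
166 [8, 5, 5, 4, 6, 3, 4, 9, 11, 5, 4, 3, 9, 5, 5, 1, 5, 5, 6, 3, 11, 4]
167 [5, 6, 6, 3, 7, 6, 6, 4, 6, 6, 9, 4, 9, 7, 8, 7, 11, 4, 11, 3, 9, 6]
168 [7, 8, 6, 2, 10, 4, 5, 4, 7, 10, 2, 6, 3, 8, 5, 6, 11, 7, 2, 3, 6, 9]
169 [3, 5, 1, 8, 9, 9, 2, 3, 4, 5, 6, 5, 9, 2, 7, 5, 4, 6, 3, 6, 8, 5]
170 [3, 3, 6, 4, 4, 6, 2, 8, 3, 6, 1, 5, 4, 6, 9, 3, 5, 5, 5, 5, 6, 6]
171 [10, 8, 11, 2, 3, 4, 6, 3, 4, 6, 8, 2, 2, 9, 2, 3, 6, 5, 3, 4, 5, 5]
[ 0.52396992 -0.29950368  0.13494383] -0.0009389075839150827 [ 0.19942269  0.55258666  0.38424152  1.72328518 -0.25149667  0.91210669
  1.91637977]
```

```bash
cat >> h.py <<'E'
def proj(n,X):
    c=manip.camera_info(n); p=np.array(c["orientation"]).T@(np.array(X)-c["xyz"]); return np.round((c["fx"]*p[0]/p[2]+c["cx"],c["fy"]*p[1]/p[2]+c["cy"]),1)
def tip():
    s0=cv2.imread("pics/side0.png")[:,:,::-1].astype(int); b=manip.snapshot("side").astype(int); s=manip.observe()
    m=(np.abs(b-s0).max(2)>45).astype(np.uint8); n,l,st,_=cv2.connectedComponentsWithStats(m[:,280:420])
    k=1+np.argmax(st[1:,4]); y,x=np.nonzero(l==k); r=y.max(); print("tip",x[y>=r-2].mean()+280,r,"proj",proj("side",s["ee_pos"]),"z",s["ee_pos"],"F",np.round(s["force"],1))
E
python3 - <<'E'
from h import *
print(proj("top",[.2254,.6358,.1926]),proj("top",[.2254,.6358,.35]))
for z in(.12,.135,.15,.17,.18):
    o,d=ray("side",345.8,148.8); print(z,(o+d*(z-o[2])/d[2]).round(3))
tip()
t0=cv2.imread("pics/top0.png")[:,:,::-1].astype(int); b=manip.snapshot("top").astype(int)
m=np.abs(b-t0).max(2)>45
for r in range(236,272,2): print(r,"".join("#" if v else "." for v in m[r,430:500]))
E
python3 -m crank '[{"fingers":0,"x":0,"y":0,"z":0.1,"turn":0},{"fingers":0,"x":0,"y":0,"z":0.2,"turn":0},{"fingers":0,"x":0,"y":0,"z":0.2,"turn":0},{"fingers":0,"x":0,"y":0,"z":0.2,"turn":0},{"fingers":0,"x":0,"y":0,"z":0.2,"turn":0}]'
python3 -c "
from h import *
tip();go(.5222,-.3013,.1)"
```

```text
[ 21.2 411.3] [-24.6 431.3]
0.12 [ 0.531 -0.404  0.12 ]
0.135 [ 0.529 -0.374  0.135]
0.15 [ 0.527 -0.343  0.15 ]
0.17 [ 0.525 -0.302  0.17 ]
0.18 [ 0.524 -0.282  0.18 ]
tip 346.1578947368421 149 proj [345.5 160.8] z [ 0.52392397 -0.29946314  0.13495385] F [0.2 0.1 0.2]
236 ...........................................###########################
238 .......................................###############################
240 ....................................##.###############################
242 .................###..#..#.........##.####.###########################
244 .................###.######..........#################################
246 ...............#...############....#.#################################
248 ..............#####################.##################################
250 ..............######################.#################################
252 ................#####################.################################
254 ....................#################.################################
256 ........................##############.###############################
258 .
[... 293 characters left out ...]
#
266 ..........................##.........#################################
268 ......................................################################
270 .......................................###############################
clock: 4.55
ee_pos: [0.5232, -0.2992, 0.1135]
eef_rot: [[-0.942, 0.334, 0.0], [0.334, 0.942, -0.0], [-0.0, -0.0, -1.0]]
force: [0.5, -0.6, 0.4]
grip_width: 0.0
gripper_force: 0.0
tip 346.3 156 proj [345.5 167.7] z [ 0.52322422 -0.29922213  0.11356997] F [-0.5  0.1  0.4]
t 4.6 pos [ 0.5232 -0.2992  0.1136] shift units [ 0.003 -0.023  0.136] F [-0.5  0.1  0.4] R [[-0.942, 0.334, 0.0], [0.334, 0.942, -0.0], [-0.0, -0.0, -1.0]] q [ 0.21  0.58  0.37  1.75 -0.26  0.87  1.93]
```

```bash
python3 -m crank '[{"fingers":0,"x":0,"y":-0.02,"z":0.05,"turn":0},{"fingers":0,"x":0,"y":-0.02,"z":0.1,"turn":0},{"fingers":0,"x":0,"y":-0.02,"z":0.13,"turn":0},{"fingers":0,"x":0,"y":-0.02,"z":0.15,"turn":0},{"fingers":0,"x":0,"y":-0.02,"z":0.15,"turn":0}]' | grep -E "pos|force"
python3 -c "
from h import *
tip()"
python3 -m crank '[{"fingers":0,"x":0,"y":0,"z":0.02,"turn":0},{"fingers":0,"x":0,"y":0,"z":0.04,"turn":0},{"fingers":0,"x":0,"y":0,"z":0.04,"turn":0}]' | grep -E "pos|force"
python3 -c "
from h import *
tip()"
```

```text
ee_pos: [0.5223, -0.3008, 0.098]
force: [0.2, -0.6, 0.4]
gripper_force: 0.0
tip 345.94117647058823 162 proj [345.6 172.2] z [ 0.52243807 -0.30084746  0.0982536 ] F [-0.4 -0.   0.2]
ee_pos: [0.5223, -0.3008, 0.0941]
force: [-0.7, 0.6, 0.0]
gripper_force: 0.0
tip 346.125 162 proj [345.5 173.4] z [ 0.52238126 -0.30086866  0.0942763 ] F [ 0.3 -0.3 -0.4]
```

No contact at a reported z of 94 mm, which is below the disc top. That fits the picture: the real fingertip is about 33 mm higher than reported. I'll keep stepping down, guided by force.

```bash
python3 -m crank '[{"fingers":0,"x":0,"y":0,"z":0.03,"turn":0},{"fingers":0,"x":0,"y":0,"z":0.06,"turn":0},{"fingers":0,"x":0,"y":0,"z":0.1,"turn":0},{"fingers":0,"x":0,"y":0,"z":0.1,"turn":0}]' | grep -E "pos|force"
python3 -c "
from h import *
tip()
b=manip.snapshot('side')[110:220,285:405];cv2.imwrite('pics/b3.png',cv2.resize(b,None,fx=4,fy=4,interpolation=2)[:,:,::-1])"
```

```text
ee_pos: [0.5221, -0.3007, 0.0837]
force: [0.1, 0.2, 0.7]
gripper_force: 0.0
tip 345.6842105263158 165 proj [345.4 176.6] z [ 0.52221831 -0.30080099  0.08399848] F [-0.6 -0.  -0.5]
```

View pics/b3.png

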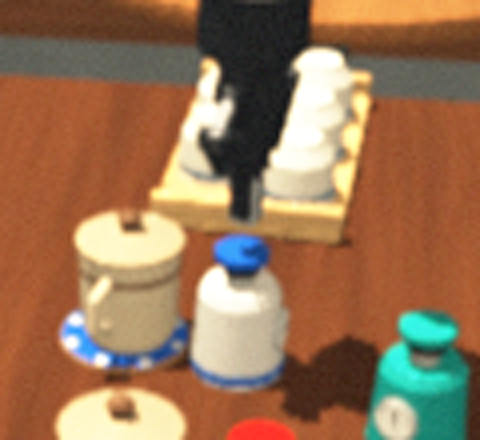

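The fingertip ends at side (346,165), still above the blue disc, whose top face is centred at about (346,171). About 18 mm remain.

```bash
python3 -m crank '[{"fingers":0,"x":0,"y":0,"z":0.03,"turn":0},{"fingers":0,"x":0,"y":0,"z":0.06,"turn":0},{"fingers":0,"x":0,"y":0,"z":0.1,"turn":0},{"fingers":0,"x":0,"y":0,"z":0.12,"turn":0},{"fingers":0,"x":0,"y":0,"z":0.12,"turn":0}]' | grep -E "pos|force:"
for i in 1; do
python3 -m crank '[{"fingers":0,"x":0,"y":0,"z":0.02,"turn":0},{"fingers":0,"x":0,"y":0,"z":0.04,"turn":0},{"fingers":0,"x":0,"y":0,"z":0.04,"turn":0}]' | grep -E "pos|force:"
python3 -m crank '[{"fingers":0,"x":0,"y":0,"z":0.02,"turn":0},{"fingers":0,"x":0,"y":0,"z":0.03,"turn":0},{"fingers":0,"x":0,"y":0,"z":0.03,"turn":0}]' | grep -E "pos|force:"
done
python3 -c "
from h import *
tip()"
```

```text
ee_pos: [0.5222, -0.3008, 0.072]
force: [1.0, -0.5, -0.5]
gripper_force: 0.0
ee_pos: [0.5224, -0.3008, 0.0682]
force: [0.2, -0.1, -0.3]
gripper_force: 0.0
ee_pos: [0.5224, -0.3009, 0.0652]
force: [-0.3, 0.4, 0.9]
gripper_force: 0.0
tip 347.9 175 proj [345.1 182.2] z [ 0.52243909 -0.30089152  0.06534597] F [-0.3  0.4 -0.1]
```

```bash
R() { grep -E "pos|force:" | grep -v gripper | tr '\n' ' '; echo; }
python3 -m crank '[{"fingers":0,"x":0,"y":0,"z":0.02,"turn":0},{"fingers":0,"x":0,"y":0,"z":0.02,"turn":0}]' | R
python3 -m crank '[{"fingers":0,"x":0,"y":0,"z":0.02,"turn":0},{"fingers":0,"x":0,"y":0,"z":0.02,"turn":0}]' | R
python3 -m crank '[{"fingers":0,"x":0,"y":0,"z":0.02,"turn":0},{"fingers":0,"x":0,"y":0,"z":0.02,"turn":0}]' | R
python3 -m crank '[{"fingers":0,"x":0,"y":0,"z":0.02,"turn":0},{"fingers":0,"x":0,"y":0,"z":0.02,"turn":0}]' | R
```

```text
ee_pos: [0.5224, -0.3008, 0.0632] force: [-0.1, 0.1, 0.9] 
ee_pos: [0.5223, -0.3008, 0.0611] force: [0.7, 0.5, -0.5] 
ee_pos: [0.5225, -0.301, 0.0593] force: [0.1, -0.2, 1.9] 
ee_pos: [0.5225, -0.301, 0.0573] force: [-0.7, 0.3, 2.6]
```

Contact, at a reported z of about 0.060, so the offset is about 38 mm. Pressing on until the force climbs past the friction plateau.

```bash
R() { grep -E "pos|force:" | grep -v gripper | tr '\n' ' '; echo; }
python3 -m crank '[{"fingers":0,"x":0,"y":0,"z":0.02,"turn":0},{"fingers":0,"x":0,"y":0,"z":0.04,"turn":0},{"fingers":0,"x":0,"y":0,"z":0.04,"turn":0}]' | R
python3 -m crank '[{"fingers":0,"x":0,"y":0,"z":0.02,"turn":0},{"fingers":0,"x":0,"y":0,"z":0.04,"turn":0},{"fingers":0,"x":0,"y":0,"z":0.04,"turn":0}]' | R
python3 -m crank '[{"fingers":0,"x":0,"y":0,"z":0.02,"turn":0},{"fingers":0,"x":0,"y":0,"z":0.02,"turn":0}]' | R
python3 -m crank '[{"fingers":0,"x":0,"y":0,"z":0.01,"turn":0},{"fingers":0,"x":0,"y":0,"z":0.01,"turn":0}]' | R
python3 -c "
from h import *
go(0.5222,-.3013,.04)"
```

```text
ee_pos: [0.5225, -0.301, 0.0531] force: [0.6, -0.4, 2.3] 
ee_pos: [0.5225, -0.301, 0.0492] force: [0.5, 0.5, 2.4] 
ee_pos: [0.5225, -0.301, 0.0474] force: [-0.6, 0.4, 4.5] 
ee_pos: [0.5225, -0.301, 0.0465] force: [-0.4, 0.4, 5.6] 
t 8.95 pos [ 0.5225 -0.301   0.0465] shift units [ 0.002 -0.004  0.065] F [-0.4  0.4  5.6] R [[-0.942, 0.334, 0.0], [0.334, 0.942, -0.0], [-0.0, -0.0, -1.0]] q [ 0.24  0.66  0.33  1.81 -0.3   0.73  1.97]
```

```bash
R() { grep -E "pos|force:" | grep -v gripper | tr '\n' ' '; echo; }
python3 -m crank '[{"fingers":0,"x":0,"y":0,"z":0.01,"turn":0},{"fingers":0,"x":0,"y":0,"z":0.01,"turn":0}]' | R
python3 -m crank '[{"fingers":0,"x":0,"y":0,"z":-0.1,"turn":0},{"fingers":0,"x":0,"y":0,"z":-0.3,"turn":0},{"fingers":0,"x":0,"y":0,"z":-0.7,"turn":0},{"fingers":0,"x":0,"y":0,"z":-1,"turn":0},{"fingers":0,"x":0,"y":0,"z":-1,"turn":0}]' | R
python3 -m crank '[{"fingers":0,"x":0.12,"y":0.3,"z":0,"turn":0},{"fingers":0,"x":0.25,"y":0.6,"z":0,"turn":0},{"fingers":0,"x":0.35,"y":0.83,"z":0,"turn":0}]' | R
python3 -m crank '[{"fingers":0,"x":0.17,"y":0.4,"z":0,"turn":0},{"fingers":0,"x":0.35,"y":0.83,"z":0,"turn":0},{"fingers":0,"x":0.35,"y":0.83,"z":0,"turn":0}]' | R
python3 -m crank '[{"fingers":0,"x":0.17,"y":0.4,"z":0,"turn":0},{"fingers":0,"x":0.35,"y":0.83,"z":0,"turn":0},{"fingers":0,"x":0.35,"y":0.83,"z":0,"turn":0}]' | R
python3 -m crank '[{"fingers":0,"x":0.17,"y":0.4,"z":0,"turn":0},{"fingers":0,"x":0.35,"y":0.83,"z":0,"turn":0},{"fingers":0,"x":0.35,"y":0.83,"z":0,"turn":0}]' | R
python3 -m crank '[{"fingers":0,"x":0.17,"y":0.4,"z":0,"turn":0},{"fingers":0,"x":0.35,"y":0.83,"z":0,"turn":0},{"fingers":0,"x":0.35,"y":0.83,"z":0,"turn":0},{"fingers":0,"x":0.35,"y":0.83,"z":0,"turn":0}]' | R
python3 - <<'E'
from h import *
go(.495,.1489,.075)
t=manip.snapshot("top"); s=manip.snapshot("side")
k=cv2.fitEllipse(find(t,"blue",R["blue"][2])); j=cv2.fitEllipse(find(s,"blue",R["blue"][3]))
print("blue top",k[0],plane("top",*k[0],.089),"side",j[0],plane("side",*j[0],.085))
cv2.imwrite("pics/y1.png",np.hstack([t[190:330,170:490],s[150:370,250:450][:140*220//140][:140]])[:,:,::-1] if 0 else cv2.resize(s[130:350,230:450],None,fx=2.6,fy=2.6)[:,:,::-1])
E
```

```text
ee_pos: [0.5225, -0.301, 0.0456] force: [-1.0, 0.2, 6.9] 
ee_pos: [0.5243, -0.3025, 0.1499] force: [-0.1, -1.1, -0.5] 
ee_pos: [0.5166, -0.2089, 0.1449] force: [-0.3, -0.2, -0.3] 
ee_pos: [0.5115, -0.1135, 0.1446] force: [0.4, 0.3, -0.3] 
ee_pos: [0.5061, -0.0243, 0.1447] force: [-0.1, -0.3, -0.3] 
ee_pos: [0.5008, 0.0653, 0.1447] force: [0.5, -0.3, -0.5] 
ee_pos: [0.4959, 0.1492, 0.145] force: [-0.0, -0.8, 0.6] 
t 11.25 pos [0.4959 0.1492 0.145 ] shift units [ 0.008 -0.005  0.7  ] F [-0.  -0.8  0.6] R [[-0.943, 0.332, -0.001], [0.332, 0.943, -0.001], [0.001, -0.001, -1.0]] q [-0.66  0.42  0.39  1.92 -0.21  0.84  1.08]Traceback (most recent call last):
  File "<stdin>", line 4, in <module>
  File "h.py", line 14, in find
    k=max(cv2.findContours(m,cv2.RETR_EXTERNAL,cv2.CHAIN_APPROX_NONE)[0],key=cv2.contourArea)
ValueError: max() iterable argument is empty
```

```bash
python3 - <<'E'
from h import *
t=manip.snapshot("top"); s=manip.snapshot("side")
j=cv2.fitEllipse(find(s,"blue",(345,177)))
print("side",j[0],plane("side",*j[0],.085), "expect up",proj("side",[.5222,-.3013,.095]),"down",proj("side",[.5222,-.3013,.085]))
cv2.imwrite("pics/y1.png",np.hstack([cv2.resize(s[130:350,230:450],(400,400)),cv2.resize(t[150:350,300:500],(400,400))])[:,:,::-1])
E
```

```text
Traceback (most recent call last):
  File "h.py", line 14, in find
    k=max(cv2.findContours(m,cv2.RETR_EXTERNAL,cv2.CHAIN_APPROX_NONE)[0],key=cv2.contourArea)
ValueError: max() iterable argument is empty
```

```bash
python3 - <<'E'
from h import *
t=manip.snapshot("top"); s=manip.snapshot("side")
cv2.imwrite("pics/y1.png",np.hstack([cv2.resize(s[100:340,220:460],(400,400)),cv2.resize(t[130:370,240:480],(400,400))])[:,:,::-1])
E
```

```text
(no output)
```

View pics/y1.png

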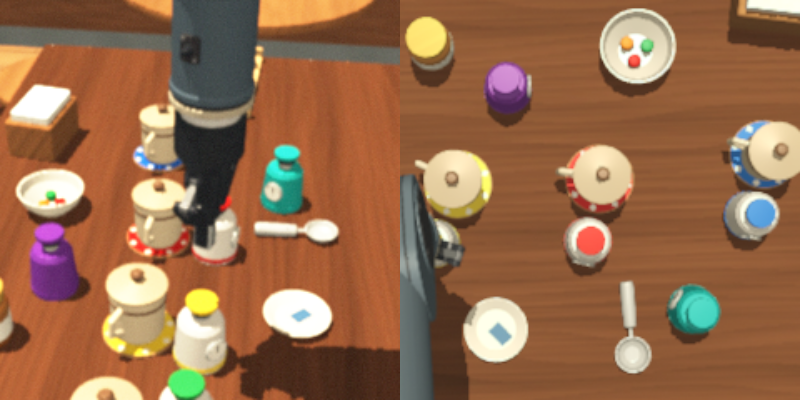

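Blue stands where it was (top pixel 456,258), and the fingertip is right above the yellow disc in the side crop, with nothing disturbed. Pressing yellow.

```bash
R() { grep -E "pos|force:" | grep -v gripper | tr '\n' ' '; echo; }
python3 -m crank '[{"fingers":0,"x":0.01,"y":0,"z":0.25,"turn":0},{"fingers":0,"x":0.01,"y":0,"z":0.5,"turn":0},{"fingers":0,"x":0.01,"y":0,"z":0.65,"turn":0},{"fingers":0,"x":0.01,"y":0,"z":0.75,"turn":0},{"fingers":0,"x":0.01,"y":0,"z":0.75,"turn":0}]' | R
python3 -m crank '[{"fingers":0,"x":0,"y":0,"z":0.02,"turn":0},{"fingers":0,"x":0,"y":0,"z":0.04,"turn":0},{"fingers":0,"x":0,"y":0,"z":0.06,"turn":0},{"fingers":0,"x":0,"y":0,"z":0.08,"turn":0},{"fingers":0,"x":0,"y":0,"z":0.08,"turn":0}]' | R
python3 -m crank '[{"fingers":0,"x":0,"y":0,"z":0.02,"turn":0},{"fingers":0,"x":0,"y":0,"z":0.04,"turn":0},{"fingers":0,"x":0,"y":0,"z":0.04,"turn":0}]' | R
```

```text
ee_pos: [0.4948, 0.1483, 0.0695] force: [-0.5, -0.5, 0.6] 
ee_pos: [0.4952, 0.1491, 0.0624] force: [-0.7, -0.0, -0.6] 
ee_pos: [0.4954, 0.1491, 0.0583] force: [1.0, -0.3, 1.8]
```

```bash
R() { grep -E "pos|force:" | grep -v gripper | tr '\n' ' '; echo; }
python3 -m crank '[{"fingers":0,"x":0,"y":0,"z":0.02,"turn":0},{"fingers":0,"x":0,"y":0,"z":0.04,"turn":0},{"fingers":0,"x":0,"y":0,"z":0.06,"turn":0},{"fingers":0,"x":0,"y":0,"z":0.08,"turn":0},{"fingers":0,"x":0,"y":0,"z":0.08,"turn":0}]' | R
python3 -m crank '[{"fingers":0,"x":0,"y":0,"z":0.02,"turn":0},{"fingers":0,"x":0,"y":0,"z":0.03,"turn":0},{"fingers":0,"x":0,"y":0,"z":0.03,"turn":0}]' | R
python3 -m crank '[{"fingers":0,"x":0,"y":0,"z":0.01,"turn":0},{"fingers":0,"x":0,"y":0,"z":0.02,"turn":0},{"fingers":0,"x":0,"y":0,"z":0.02,"turn":0}]' | R
```

```text
ee_pos: [0.4954, 0.149, 0.0502] force: [0.3, 0.2, 2.1] 
ee_pos: [0.4954, 0.1491, 0.0474] force: [0.7, 0.7, 4.5] 
ee_pos: [0.4955, 0.1491, 0.0456] force: [0.7, 1.2, 6.4]
```

Yellow is at its stop (2 N plateau, then 6.4 N). Now red.

```bash
R() { grep -E "pos|force:" | grep -v gripper | tr '\n' ' '; echo; }
python3 -m crank '[{"fingers":0,"x":0,"y":0,"z":-0.1,"turn":0},{"fingers":0,"x":0,"y":0,"z":-0.3,"turn":0},{"fingers":0,"x":0,"y":0,"z":-0.7,"turn":0},{"fingers":0,"x":0,"y":0,"z":-1,"turn":0},{"fingers":0,"x":0,"y":0,"z":-1,"turn":0}]' | R
python3 -m crank '[{"fingers":0,"x":-0.12,"y":-0.35,"z":0,"turn":0},{"fingers":0,"x":-0.235,"y":-0.69,"z":0,"turn":0},{"fingers":0,"x":-0.235,"y":-0.69,"z":0,"turn":0}]' | R
python3 -m crank '[{"fingers":0,"x":-0.12,"y":-0.35,"z":0,"turn":0},{"fingers":0,"x":-0.235,"y":-0.69,"z":0,"turn":0},{"fingers":0,"x":-0.235,"y":-0.69,"z":0,"turn":0}]' | R
python3 -m crank '[{"fingers":0,"x":-0.12,"y":-0.35,"z":0,"turn":0},{"fingers":0,"x":-0.235,"y":-0.69,"z":0,"turn":0},{"fingers":0,"x":-0.235,"y":-0.69,"z":0,"turn":0},{"fingers":0,"x":-0.235,"y":-0.69,"z":0,"turn":0}]' | R
python3 -c "
from h import *
go(.4921,-.0695,.07)"
```

```text
ee_pos: [0.497, 0.1492, 0.1492] force: [0.2, 0.2, -0.6] 
ee_pos: [0.4933, 0.0708, 0.1454] force: [0.8, 0.6, 0.2] 
ee_pos: [0.4925, -0.0016, 0.1454] force: [-0.1, -0.6, -0.2] 
ee_pos: [0.4921, -0.0695, 0.1451] force: [-1.0, 1.6, 0.1] 
t 15.45 pos [ 0.4921 -0.0695  0.1451] shift units [-0.001  0.     0.751] F [-1.   1.6  0.1] R [[-0.942, 0.336, -0.001], [0.336, 0.942, 0.0], [0.001, -0.0, -1.0]] q [-0.25  0.4   0.41  1.97 -0.22  0.81  1.51]
```

```bash
R() { grep -E "pos|force:" | grep -v gripper | tr '\n' ' '; echo; }
python3 -m crank '[{"fingers":0,"x":0,"y":0,"z":0.25,"turn":0},{"fingers":0,"x":0,"y":0,"z":0.5,"turn":0},{"fingers":0,"x":0,"y":0,"z":0.65,"turn":0},{"fingers":0,"x":0,"y":0,"z":0.75,"turn":0},{"fingers":0,"x":0,"y":0,"z":0.75,"turn":0}]' | R
python3 -m crank '[{"fingers":0,"x":0,"y":0,"z":0.02,"turn":0},{"fingers":0,"x":0,"y":0,"z":0.04,"turn":0},{"fingers":0,"x":0,"y":0,"z":0.06,"turn":0},{"fingers":0,"x":0,"y":0,"z":0.08,"turn":0},{"fingers":0,"x":0,"y":0,"z":0.08,"turn":0}]' | R
python3 -m crank '[{"fingers":0,"x":0,"y":0,"z":0.02,"turn":0},{"fingers":0,"x":0,"y":0,"z":0.04,"turn":0},{"fingers":0,"x":0,"y":0,"z":0.04,"turn":0}]' | R
python3 -m crank '[{"fingers":0,"x":0,"y":0,"z":0.02,"turn":0},{"fingers":0,"x":0,"y":0,"z":0.04,"turn":0},{"fingers":0,"x":0,"y":0,"z":0.06,"turn":0},{"fingers":0,"x":0,"y":0,"z":0.08,"turn":0},{"fingers":0,"x":0,"y":0,"z":0.08,"turn":0}]' | R
python3 -m crank '[{"fingers":0,"x":0,"y":0,"z":0.02,"turn":0},{"fingers":0,"x":0,"y":0,"z":0.03,"turn":0},{"fingers":0,"x":0,"y":0,"z":0.03,"turn":0}]' | R
python3 -m crank '[{"fingers":0,"x":0,"y":0,"z":0.01,"turn":0},{"fingers":0,"x":0,"y":0,"z":0.02,"turn":0},{"fingers":0,"x":0,"y":0,"z":0.02,"turn":0}]' | R
```

```text
ee_pos: [0.4918, -0.0683, 0.0693] force: [0.3, -0.0, 0.6] 
ee_pos: [0.4925, -0.0696, 0.0624] force: [1.1, 0.2, 0.0] 
ee_pos: [0.4927, -0.0697, 0.0583] force: [0.4, 0.7, 1.4] 
ee_pos: [0.4927, -0.0697, 0.0502] force: [0.6, -0.4, 1.9] 
ee_pos: [0.4927, -0.0697, 0.0474] force: [1.1, -0.5, 4.5] 
ee_pos: [0.4927, -0.0697, 0.0455] force: [-0.3, -0.3, 7.3]
```

Red is at its stop. Next I rise, then back the arm off to the left and high so that all timers can be seen.

```bash
R() { grep -E "pos|force:" | grep -v gripper | tr '\n' ' '; echo; }
python3 -m crank '[{"fingers":0,"x":0,"y":0,"z":-0.1,"turn":0},{"fingers":0,"x":0,"y":0,"z":-0.3,"turn":0},{"fingers":0,"x":0,"y":0,"z":-0.7,"turn":0},{"fingers":0,"x":0,"y":0,"z":-1,"turn":0},{"fingers":0,"x":0,"y":0,"z":-1,"turn":0}]' | R
python3 -m crank '[{"fingers":0,"x":0,"y":0,"z":-0.4,"turn":0},{"fingers":0,"x":0,"y":0,"z":-0.8,"turn":0},{"fingers":0,"x":0,"y":0,"z":-1,"turn":0},{"fingers":0,"x":0,"y":0,"z":-1,"turn":0},{"fingers":0,"x":0,"y":0,"z":-1,"turn":0}]' | R
python3 - <<'E'
from h import *
t=manip.snapshot("top"); s=manip.snapshot("side")
X={"blue":(.5222,-.3013),"yellow":(.495,.1489),"red":(.4921,-.0695)}
for c in X:
  for n,im,i in(("side",s,3),("top",t,2)):
    try: e=cv2.fitEllipse(find(im,c,R[c][i],20)); print(c,n,np.round(e[0],1),"up",proj(n,[*X[c],.096]),"down",proj(n,[*X[c],.086]))
    except Exception as x: print(c,n,"hidden")
cv2.imwrite("pics/end.png",np.hstack([cv2.resize(s[120:400,200:480],(400,400)),cv2.resize(t[130:370,160:480],(400,300))[:300] if 0 else cv2.resize(t[100:420,160:480],(400,400))])[:,:,::-1])
E
```

```text
ee_pos: [0.4943, -0.0701, 0.1491] force: [0.9, 0.8, 0.6] 
ee_pos: [0.492, -0.0694, 0.2449] force: [-1.0, -0.6, -1.1] 
blue side [345.1 176.1] up [345.6 172.8] down [345.5 175.9]
blue top [455.9 257.6] up [456.9 257.5] down [455.8 257.7]
yellow side [340.7 284. ] up [341.3 281. ] down [341.1 284.5]
yellow top [257.5 275.6] up [257.1 275.3] down [257.6 275.4]
red side [349.7 223.1] up [350.4 220.2] down [350.2 223.5]
red top hidden
```

View pics/end.png

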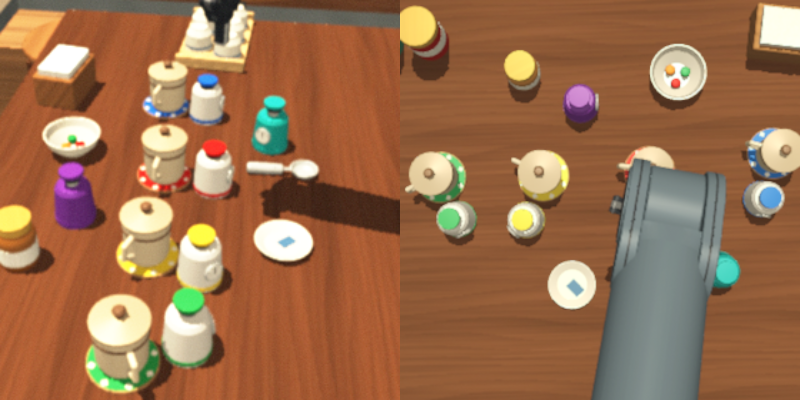

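The three plungers sit at the "down" pixels: blue (345,176), yellow (341,284) and red (350,223) in the side view. Green is still up, nothing else has moved, and the arm is clear.

```bash
python3 -c "
from rig import manip
print(manip.sign_off())"
```

```text
the job is handed in; nothing more can be done
None
```

I pressed the blue, yellow and red plungers fully down in that order, at no more than 7.3 N in the readings after each step; green is untouched, nothing else appears to have moved, and the job is handed in at about 18 s of the 48 s.

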